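Hold a pivot lug in the corner of a welding fixture

TASK

Get the pivot lug ready for tack-welding: first start the fume extraction by pressing the flat start button on the control box fully down and letting it come back up; leave the mushroom-headed stop button alone. Then pick up the pivot lug (the steel part with one upright ear, not the clevis with two), stand it on the thin base plate in the fixture with its ear parallel to the long stop bar, and press it into the corner until its foot lies flush against both stop bars at once. Finish while still holding it pressed against both bars, with all the other parts and tools on the bench left where they lay.

Things in the scene. Friction and masses are not known exactly. Their poses are not given: they have to be found in the camera images.
- start (a joint): travel of the start button: 0 released, 0.006 m fully down (pressed straight down; a spring pushes it back, about 5 N at full travel)
- start_top (a point): centre of the top face of the start button: the flat round button, 28 mm across, on the control box, a grey box 150 x 74 x 55 mm fixed to the bench with two buttons on its top. The start button is the one without a mushroom head; its position follows the button as it moves
- stop_button (a joint): travel of the stop button: 0 released, 0.006 m fully down. Leave it alone
- stop_top (a point): top of the mushroom head, 40 mm across, of the stop button, 72 mm along the box from the start button; it stands 33 mm above the box, higher than the start button
- lug_mid (a point): centre of the loose steel pivot lug, 34 mm above its underside; about 0.6 kg; it slides on plate and bars with friction about 0.3. Flat foot 56 (x) x 70 (y) x 12 mm high; in its middle one upright ear 14 mm thick (x), 44 mm wide (y), its round top 68 mm above the underside, with a 16 mm bore along x, 46 mm up. z up; half a turn about z makes no difference. Bears a firm grip (100 N) across the ear's 14 mm
- clevis_mid (a point): centre, half-way up (34 mm), of the clevis, a look-alike that is not wanted: same foot and height, but two ears 11 mm thick with a 23 mm gap between them
- corner (a point): the fixture's corner: point on the base plate's top face where the planes of the two stop faces meet. x points square into the long stop bar, y square into the short one, z up; the free base plate lies towards -x and -y. Fully seated, the lug's centre is 28 mm from the long bar's face, 35 mm from the short bar's face, 34 mm above this point
- fixture: the welding fixture: light grey perforated plate 260 (x) x 250 (y) x 15 mm fixed to the bench, axes as the corner's; origin at the centre of its underside. On it lies the grey-primed base plate, 150 (x) x 130 (y) x 8 mm, fixed, its top 23 mm above the bench. A low toggle clamp, 63 mm above the bench at its highest, holds down the base plate's corner that is opposite the stops
- long_stop: the long stop bar, dark steel with two screws, 22 (x) x 180 (y) x 25 mm high, fixed on the fixture, axes as the corner's; origin at the centre of its underside. It reaches 17 mm above the base plate's top and ends 10 mm short of the corner
- short_stop: the short stop bar, dark steel with two screws, 120 (x) x 22 (y) x 25 mm high, fixed on the fixture, axes as the corner's; origin at the centre of its underside. It reaches 17 mm above the base plate's top and ends 10 mm short of the corner
- bush: bystander: steel bush standing on end, 32 mm across, 30 mm high; origin at its underside
- hammer: bystander: chipping hammer lying on the bench, about 240 mm long, its head 130 mm across; origin under its middle, handle to its -x
- brush: bystander: wire brush with a wooden back, 270 mm long along its x, 28 mm high; origin under its middle
- can: bystander: upright metal can, 60 mm across, 170 mm high; origin at its underside
- magnet: bystander: flat three-sided magnetic holder, legs 100 mm, 18 mm high; origin under its middle
- offcut: bystander: steel flat offcut 40 x 90 x 10 mm; origin at its underside
- jar: bystander: glass jar, 70 mm across, 90 mm high; origin at its underside
Not all that is in view belongs to the job. What is shaped like the part that bears lug_mid but black, purple or yellow is not meant.

How it is judged:
By the outcome, as a careful person would: the job done as asked, in the order asked, and still so for the second after the job is handed in, while the arm keeps its last pose, push and grip.
It also fails if it takes over 58 s, if anything falls off the work surface, if the arm or the gripper's body presses on something with over 40 N, if the wrist force passes 120 N, or if a joint passes its speed limit or range.

ROBOT

A 7-joint arm with a two-finger parallel gripper is mounted at the origin on the work surface. World frame = base frame: x ahead of the robot, y to its left, z up, the work surface at z = 0. Lengths are in m, angles in rad, forces in N, time in s.
With the tool pointing down it reaches from about 0.425 to 0.95 m from the base axis. Payload 4.7 kg.
Tool frame: the origin (TCP) lies on the centre line of the jaws, within the pads' length; the fingertips stand robot.nose_length ahead of it and the grasp point (between the pads) lies 8 mm behind it (robot.nose_length is the distance from the TCP to the fingertips, in m); z points along the fingers, x is the direction in which the jaws open and shut, and the axes are right-handed (so a half turn about z gives the same grasp; the last joint's range is limited). The gripper opens to 85 mm and grips with 20 to 120 N. Pads are 22 mm wide; open, the fingers measure 114 mm over their backs; the gripper's body (76 mm by 85 mm) begins 54 mm behind the grasp point. The pads swing forward as they close: fully open they stand 13 mm farther back than shut.
Start: joints at [1.312, 0.469, -0.049, 1.532, 0.024, 1.141, -0.082], TCP at [0.154, -0.657, 0.242] pointing down, gripper open.
Joint ranges: [-2.59, 2.59], [-0.33, 1.99], [-1.39, 1.29], [0.1, 2.45], [-1.04, 4.18], [0.21, 1.99], [-2.66, 2.66]. Speed limits (rad/s): [2.57, 2.57, 3.14, 3.14, 3.14, 3.14, 3.14].

INTERFACE

Orientations are given as [roll, pitch, yaw] about the fixed x, y, z axes, in that order (R = Rz(yaw) Ry(pitch) Rx(roll)).
In Python, from plant import robot gives the robot as it stands. Calls block until the motion is done:
- robot.goto(position, orientation): joint-space move of the TCP to a pose.
- robot.move_straight(position, vel=0.15, attitude=None, contact_N=None): straight line of the TCP; attitude=None keeps the orientation; vel is the mean speed in m/s. With contact_N (N) it stops when the force on the tool has changed by that much, and returns True; else False.
- robot.move_joints(angles): joint-space move.
- robot.grip(opening, strength=None): opening from 0.0 (shut) to 1.0 (fully open); strength is the grip in N (None keeps the last); returns when the fingers have stopped.
- robot.sleep(seconds).
- robot.inverse_kinematics(position, orientation): joint angles nearest the present ones, or None.
- robot.sense(): the state.
- robot.grab_frame(name): name is "scene" or "top" or "wrist"; returns a dict with "image" (384x512x3 uint8, red, green, blue), "range_z" (384x512 float32, m along the optical axis (not along the pixel's ray), 0 where there is no reading), "fx", "fy", "cx", "cy" (pixels), "R" (3x3) and "t" (3): a world point X has camera coordinates R X + t. Camera axes: x right, y down, z forward; pixel columns grow to the right and rows downward; lengths in m; the calibration is good to about 2 mm. The wrist camera is an equidistant fisheye: a pixel r from the principal point sees the ray r / f radians off the axis. A picture is of the moment at which its call begins.
A pose or a line that the arm cannot do raises robot.IKError and nothing moves.
- robot.close_job(): hands the job in, once; it reports no verdict.
The state is a dict: "t": time; "joint_pos": joint angles; "joint_velocities": joint speeds; "effort": joint torques, N m; "tcp_pos": TCP position; "tcp_rot": TCP orientation; "wrist_force": force on the tool from outside, world axes, zero at the start; "torque": the same for the moment, N m; "opening": opening from 0.0 (shut) to 1.0 (fully open).
Only numpy, scipy, OpenCV 4.12 (cv2) and the standard library are available. Lean on these libraries where they do the work, as an engineer would, in place of code of your own. Each camera call takes 0.05 s, during which the arm holds its last target.

## Working session

There is one attempt and no reset: what is moved stays moved. The work goes in short steps, each a Python script; the robot and the scene stay as the last script left them, time stands still between calls to the robot, and variables do not carry over. Pictures are saved under pics/ and viewed, and the job is handed in when it is done.

```bash
ls; mkdir -p pics
cat > h.py <<'E'
import numpy as np, cv2
from plant import robot
def grab(n,f):
    d=robot.grab_frame(n); np.savez('pics/'+f+'.npz',**d); cv2.imwrite('pics/'+f+'.png',cv2.cvtColor(d['image'],cv2.COLOR_RGB2BGR)); return d
def cloud(d):
    z=d['range_z']; v,u=np.mgrid[0:z.shape[0],0:z.shape[1]]
    P=np.stack([(u-d['cx'])/d['fx']*z,(v-d['cy'])/d['fy']*z,z],-1)
    W=(P-d['t'])@d['R']; W[z<=0]=np.nan; return W
E
python3 - <<'E'
from h import *
for n in ('scene','top','wrist'):
    d=grab(n,n+'0'); print(n,d['fx'],d['fy'],d['cx'],d['cy'],d['R'].tolist(),d['t'])
s=robot.sense(); print(s, robot.nose_length)
E
```

```text
pics
scene 423.8528362548277 423.8528362548277 255.5515852786375 200.7505714441353 [[0.3495775328685271, 0.9368593910433414, -0.009488410164695088], [0.6274963628909648, -0.24163894387006815, -0.7401749356496532], [-0.6957326088894817, 0.25279458502756275, -0.6723474062629959]] [-0.186273   -0.25201849  1.84394724]
top 390.2536506701096 390.2536506701096 260.0066957855359 188.99538203716352 [[0.0029510828583010204, -0.9999906000537709, -0.0031766199115841917], [-0.986832664877085, -0.0023985031218284793, -0.16172674087597763], [0.16171760152053483, 0.003612061305378207, -0.9868304668845462]] [0.01257982 0.52402149 1.20636548]
wrist 297.3186396354542 297.3186396354542 253.96358973683556 187.78276120408506 [[0.2284197208643544, -0.9735624107066896, -0.0008146037265498122], [-0.9393569415160848, -0.22061403636988117, 0.2625604375798788], [-0.25579868558262586, -0.059208778196899146, -0.9649152051028282]] [-0.67461554 -0.03482864  0.37706229]
{'t': 0.15, 'joint_pos': array([ 1.31213653,  0.46927576, -0.04863018,  1.53341211,  0.02410694,
        1.14098649, -0.08229769]), 'joint_velocities': array([ 0.0003091 , -0.00193426,  0.00063904, -0.0037268 ,  0.00111254,
        0.00129118,  0.00044495]), 'effort': array([ 5.08065896e-04, -5.10767770e+01, -4.66473028e-02, -2.37978065e+01,
        1.07585508e-02,  5.41839094e-03, -1.20263923e-05]), 'tcp_pos': array([ 0.1536678 , -0.65684075,  0.24149252]), 'tcp_rot': array([ 3.14155633e+00,  1.49557686e-03, -1.34097447e+00]), 'wrist_force': array([-0.43613292,  0.54714778, -0.80933611]), 'torque': array([ 0.00955853, -0.01590777,  0.02567435]), 'opening': 0.997645081870716} 0.011
```

View pics/scene0.png

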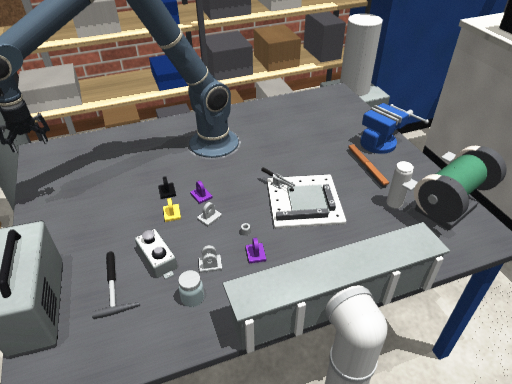

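View pics/top0.png

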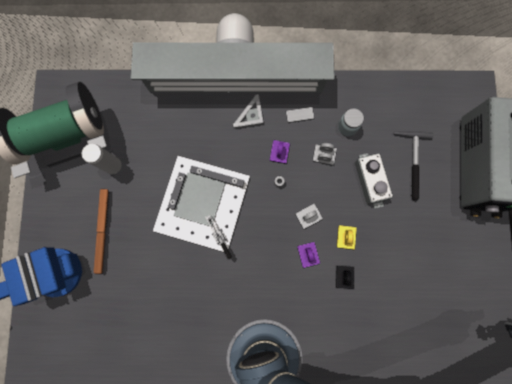

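View pics/wrist0.png

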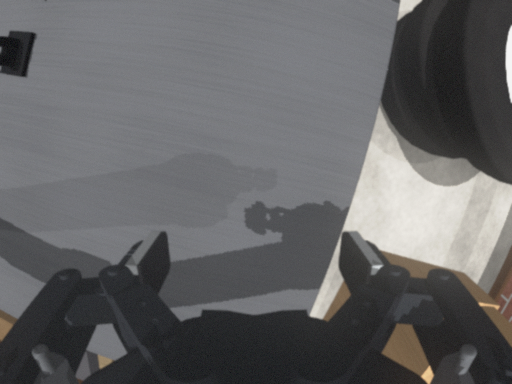

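In the scene view the steel candidates are at about (208,214) and (210,259). In the top view they are at about (310,216) and (325,154). The black, yellow and two purple look-alikes are ruled out. The control box is at top (375,179). I'll check this with close crops.

Run:
```python
import cv2,numpy as np
s=cv2.imread('pics/scene0.png');t=cv2.imread('pics/top0.png')
a=cv2.resize(s[195:280,130:270],None,fx=5,fy=5,interpolation=cv2.INTER_CUBIC)
b=cv2.resize(t[130:240,270:400],None,fx=5,fy=5,interpolation=cv2.INTER_CUBIC)
c=cv2.resize(t[150:260,150:260],None,fx=5,fy=5,interpolation=cv2.INTER_CUBIC)
cv2.imwrite('pics/c1.png',a);cv2.imwrite('pics/c2.png',b);cv2.imwrite('pics/c3.png',c)
```

```text
(no output)
```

View pics/c1.png

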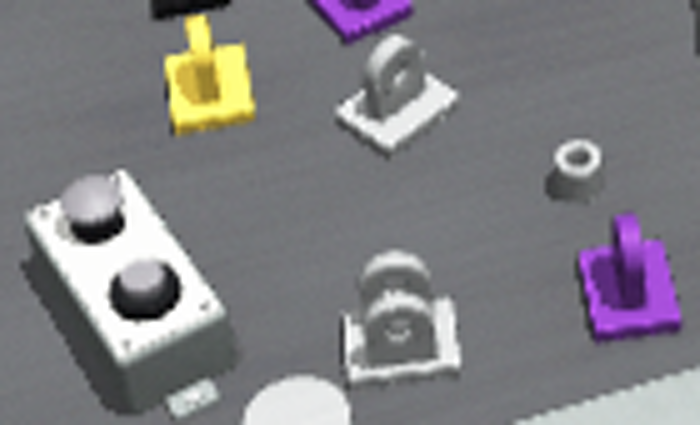

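View pics/c2.png

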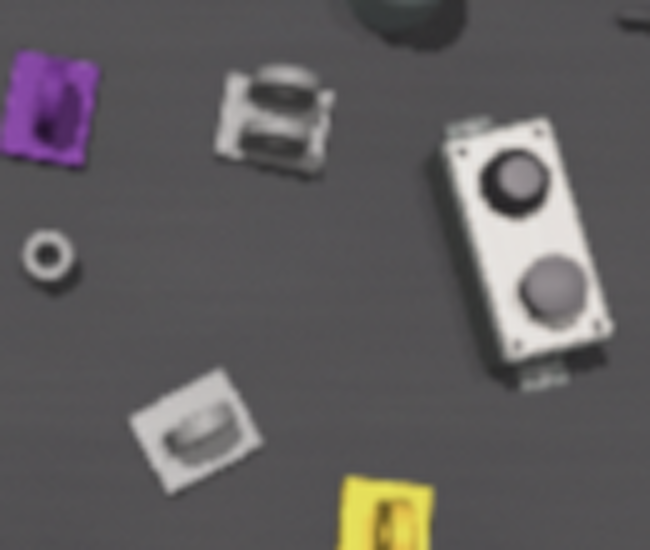

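View pics/c3.png

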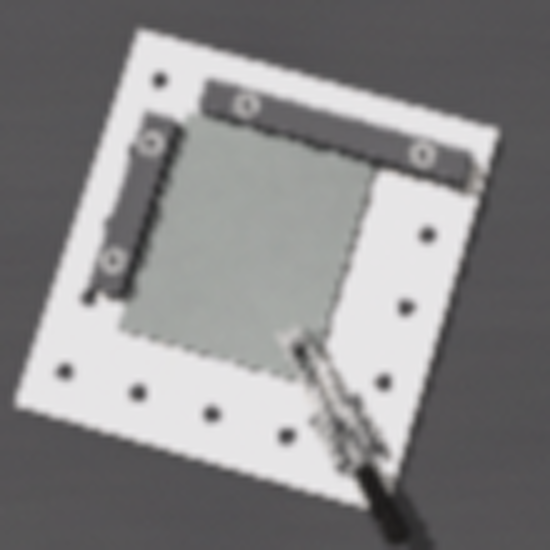

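One steel ear at top (310,216) is the lug, and the two-eared part at (325,154) is the clevis. The button heights will settle which is which, so I'll measure now.

```bash
cat > m.py <<'E'
from h import *
def load(f): return dict(np.load('pics/'+f+'.npz'))
d=load('top0'); W=cloud(d); 
def rect(mask):
    p=W[mask][:,:2]; r=cv2.minAreaRect((p*1000).astype(np.float32)); return r,len(p)
def win(u0,u1,v0,v1):
    m=np.zeros(W.shape[:2],bool); m[v0:v1,u0:u1]=1; return m
z=W[...,2]
print('bench z',np.nanmedian(z[240:260,260:290]))
m=win(355,395,145,215)
for lo,hi in((.045,.062),(.062,.082),(.082,.1)):
    k=m&(z>lo)&(z<hi); print('box',lo,rect(k),np.median(W[k],0))
m=win(290,330,198,235)
k=m&(z>.005)&(z<.02); print('lug foot',rect(k),np.median(z[k]))
k=m&(z>.03); print('lug ear',rect(k),np.nanmax(z[k]),W[k].mean(0))
m=win(150,260,150,260)
k=m&(z>.010)&(z<.019); print('fixt',rect(k),np.median(z[k]))
k=m&(z>.019)&(z<.029); print('base',rect(k),np.median(z[k]))
k=m&(z>.033)&(z<.047)
n,l,st,c=cv2.connectedComponentsWithStats(k.astype(np.uint8))
for i in range(1,n):
    if st[i,4]>15: print('bar',st[i],rect(l==i),np.median(z[l==i]))
E
python3 m.py
```

```text
bench z 2.3523018212837754e-05
box 0.045 (((562.2731323242188, -353.1509704589844), (150.17214965820312, 75.12307739257812), 13.581496238708496), 805) [ 0.55849253 -0.34695881  0.05551996]
box 0.062 (((562.4736938476562, -354.9966125488281), (134.73983764648438, 52.738014221191406), 7.672857761383057), 173) [ 0.59186727 -0.34456118  0.07052536]
box 0.082 (((556.7366333007812, -360.1299133300781), (96.52748107910156, 35.64720153808594), 3.470120906829834), 110) [ 0.52680983 -0.3614629   0.08550573]
lug foot (((442.99713134765625, -148.271240234375), (107.67567443847656, 124.62866973876953), 3.9343068599700928), 339) 0.011698901330684507
lug ear (((442.51397705078125, -145.02194213867188), (13.37845230102539, 43.9166374206543), 27.08891487121582), 68) 0.07116043666268078 [ 0.44120724 -0.1425631   0.06059816]
fixt (((484.2525329589844, 203.17176818847656), (250.26431274414062, 259.91943359375), 74.10317993164062), 3163) 0.015088948734658783
base (((482.8798828125, 202.8848876953125), (246.96295166015625, 255.43792724609375), 74.56236267089844), 1945) 0.022878647313501296
bar [190 165  55  21 391] (((569.5105590820312, 153.21490478515625), (180.29530334472656, 23.26664924621582), 74.2831039428711), 391) 0.03985080526555033
bar [168 172  18  37 261] (((521.938232421875, 282.29766845703125), (24.08799934387207, 119.07942962646484), 74.55906677246094), 261) 0.040167145589233746
```

```bash
cat > m2.py <<'E'
from m import *
def circ(cx,cy,r=.022):
    return (np.hypot(W[...,0]-cx,W[...,1]-cy)<r)
a=np.deg2rad(13.58); c=np.array([.5623,-.3532]); u=np.array([np.cos(a),np.sin(a)])
for s in(1,-1):
    p=c+s*.036*u; k=circ(*p)&(z>.062); print(s,p,W[k].mean(0),np.percentile(z[k],[5,50,95]),k.sum())
    top=k&(z>np.median(z[k])-.004); print(cv2.minEnclosingCircle((W[top][:,:2]*1000).astype(np.float32)))
m=win(290,330,198,235); k=m&(z>.006)&(z<.02)
n,l,st,_=cv2.connectedComponentsWithStats(k.astype(np.uint8)); i=1+np.argmax(st[1:,4]); 
k2=m&(z>.006); n,l,st,_=cv2.connectedComponentsWithStats(k2.astype(np.uint8)); i=1+np.argmax(st[1:,4]); 
kk=(l==i)&(z<.02); print('foot',st[i],rect(kk))
for nm in ('scene0',):
    d=load(nm); V=cloud(d)
    zz=V[...,2]; k=(np.hypot(V[...,0]-.597,V[...,1]+.3447)<.022)&(zz>.062)&(zz<.12); print('scene start',np.nanmean(V[k],0),np.percentile(zz[k],[5,50,95]))
    k=(np.hypot(V[...,0]-.527,V[...,1]+.3617)<.025)&(zz>.062)&(zz<.12); print('scene stop',np.nanmean(V[k],0),np.percentile(zz[k],[5,50,95]))
    k=(np.hypot(V[...,0]-.441,V[...,1]+.145)<.06)&(zz>.007)&(zz<.016);print('scene foot',cv2.minAreaRect((V[k][:,:2]*1000).astype(np.float32)))
    k=(np.hypot(V[...,0]-.441,V[...,1]+.145)<.06)&(zz>.03);print('scene ear',cv2.minAreaRect((V[k][:,:2]*1000).astype(np.float32)))
E
python3 m2.py|tail -9
python3 - <<'E'
from h import *
for p,y in(((.597,-.345,.13),-1.334),((.442,-.145,.06),.473),((.44,-.145,.06),.473-np.pi),((.5,.2,.1),-.274),((.5,.2,.1),-.274-np.pi)):
    print(p,y,robot.inverse_kinematics(p,[np.pi,0,y]))
E
```

```text
1 [ 0.59729355 -0.3447471 ] [ 0.59568229 -0.34292708  0.07139409] [0.06426912 0.07025506 0.08022408] 142
((597.1593627929688, -344.4364929199219), 21.392154693603516)
-1 [ 0.52730645 -0.3616529 ] [ 0.52667417 -0.36060582  0.08474544] [0.07956619 0.08482179 0.08973668] 130
((527.8923950195312, -361.9201965332031), 19.413843154907227)
foot [296 203  27  25 374] (((442.6293029785156, -146.10003662109375), (59.349422454833984, 71.07293701171875), 27.370912551879883), 303)
scene start [ 0.60179241 -0.34305191  0.07195571] [0.065162   0.07080306 0.07969461]
scene stop [ 0.53174215 -0.3585506   0.08241762] [0.06375828 0.08445517 0.08903747]
scene foot ((442.4090576171875, -141.8172149658203), (62.922401428222656, 72.87562561035156), 26.184524536132812)
scene ear ((444.86676025390625, -140.5028533935547), (17.410043716430664, 48.85401153564453), 28.34532928466797)
(0.597, -0.345, 0.13) -1.334 [ 0.58694042  0.60094669 -0.18371059  1.59359515  0.12653948  0.9587209
 -0.97209527]
(0.442, -0.145, 0.06) 0.473 [ 0.71013435  0.4635565  -0.59276757  2.15449962  0.43187017  0.6394821
  0.28666797]
(0.44, -0.145, 0.06) -2.6685926535897933 [ 0.29307246  0.39480649 -0.0795833   2.18179273  0.05697483  0.56685308
 -2.49708283]
(0.5, 0.2, 0.1) -0.274 [ 0.35417091  0.72167751 -1.13830521  1.94892298  0.78905722  1.00690288
 -1.43318699]
(0.5, 0.2, 0.1) -3.415592653589793 [ 0.37429675  0.74993209 -1.17994615  1.94806526  0.82289225  1.03448879
  1.68049512]
```

The far button (top 373,166; z≈0.07) sits lower than the other (z≈0.088), so it's start. I'll go there with the gripper shut and look from the wrist before pressing.

Run:
```python
from m2 import *
k=circ(.597,-.3445,.007); print('ctr z',np.round(z[k],4))
robot.grip(0.0,60)
robot.goto([.597,-.345,.15],[np.pi,0,-1.334])
grab('wrist','w1'); s=robot.sense(); print(s['t'],s['tcp_pos'],s['tcp_rot'],s['wrist_force'],s['opening'])
```

```text
bench z 2.3523018212837754e-05
box 0.045 (((562.2731323242188, -353.1509704589844), (150.17214965820312, 75.12307739257812), 13.581496238708496), 805) [ 0.55849253 -0.34695881  0.05551996]
box 0.062 (((562.4736938476562, -354.9966125488281), (134.73983764648438, 52.738014221191406), 7.672857761383057), 173) [ 0.59186727 -0.34456118  0.07052536]
box 0.082 (((556.7366333007812, -360.1299133300781), (96.52748107910156, 35.64720153808594), 3.470120906829834), 110) [ 0.52680983 -0.3614629   0.08550573]
lug foot (((442.99713134765625, -148.271240234375), (107.67567443847656, 124.62866973876953), 3.9343068599700928), 339) 0.011698901330684507
lug ear (((442.51397705078125, -145.02194213867188), (13.37845230102539, 43.9166374206543), 27.08891487121582), 68) 0.07116043666268078 [ 0.44120724 -0.1425631   0.06059816]
fixt (((484.2525329589844, 203.17176818847656), (250.26431274414062, 259.91943359375), 74.10317993164062), 3163) 0.015088948734658783
base (((482.8798828125, 202.8848876953125), (246.96295166015625, 255.43792724609375), 74.56236267089844), 1945) 0.022878647313501296
bar [190 165  5
[... 730 characters left out ...]
01171875), 27.370912551879883), 303)
scene start [ 0.60179241 -0.34305191  0.07195571] [0.065162   0.07080306 0.07969461]
scene stop [ 0.53174215 -0.3585506   0.08241762] [0.06375828 0.08445517 0.08903747]
scene foot ((442.4090576171875, -141.8172149658203), (62.922401428222656, 72.87562561035156), 26.184524536132812)
scene ear ((444.86676025390625, -140.5028533935547), (17.410043716430664, 48.85401153564453), 28.34532928466797)
ctr z [0.079  0.0729 0.0761 0.0825 0.0763 0.0748 0.0755 0.0774 0.0774 0.0765
 0.0788 0.0762 0.0765 0.0759 0.0764]
2.95 [ 0.59607014 -0.34690826  0.15022979] [ 3.14121520e+00 -1.01240110e-03 -1.33668717e+00] [ 0.5209886  -0.45836753 -0.80743256] -0.0021130216820144446
```

View pics/w1.png

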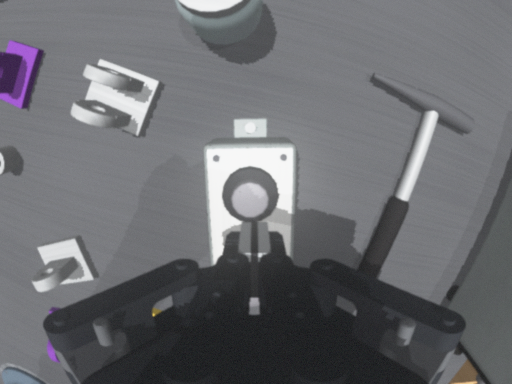

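The wrist view shows the flat start button in its collar at (250,198) with the shut fingertips right beside it, and the clevis and lug at upper and lower left. I'll compute its centre from this picture before pressing.

```bash
cat >> h.py <<'E'
def ray(d,uv):
    p=np.array([(uv[0]-d['cx'])/d['fx'],(uv[1]-d['cy'])/d['fy']]); th=np.hypot(*p)
    r=np.array([*(np.sin(th)*p/max(th,1e-9)),np.cos(th)]); return d['R'].T@r, -d['R'].T@d['t']
def atz(d,uv,z):
    r,c=ray(d,uv); return c+r*(z-c[2])/r[2]
def wcloud(d):
    z=d['range_z']; v,u=np.mgrid[0:z.shape[0],0:z.shape[1]]
    a=(u-d['cx'])/d['fx'];b=(v-d['cy'])/d['fy'];th=np.hypot(a,b)+1e-9
    k=np.tan(th)/th; P=np.stack([a*k*z,b*k*z,z],-1); W=(P-d['t'])@d['R'].copy(); W[z<=0]=np.nan; return W
E
python3 - <<'E'
from h import *
d=dict(np.load('pics/w1.npz')); V=wcloud(d)
for uv in((250,198),(250,183),(235,198),(265,198),(225,198),(215,160),(285,160)): print(uv,np.round(V[uv[1],uv[0]],4),atz(d,uv,.076))
a=cv2.imread('pics/w1.png')[120:270,180:320]; cv2.imwrite('pics/c4.png',cv2.resize(a,None,fx=4,fy=4,interpolation=cv2.INTER_CUBIC))
print(robot.sense()['tcp_pos'])
E
```

```text
(250, 198) [ 0.598  -0.3441  0.077 ] [ 0.59769436 -0.34411638  0.076     ]
(250, 183) [ 0.6085 -0.3416  0.0758] [ 0.60858203 -0.34155394  0.076     ]
(235, 198) [ 0.5955 -0.3335  0.0772] [ 0.59516647 -0.33355862  0.076     ]
(265, 198) [ 0.6002 -0.3547  0.076 ] [ 0.6002066  -0.35466517  0.076     ]
(225, 198) [ 0.5908 -0.3263  0.0679] [ 0.59346605 -0.3264882   0.076     ]
(215, 160) [ 0.615  -0.312   0.0555] [ 0.61914537 -0.31374646  0.076     ]
(285, 160) [ 0.6274 -0.3648  0.0543] [ 0.63053353 -0.36162412  0.076     ]
[ 0.59607014 -0.34690826  0.15022979]
```

View pics/c4.png

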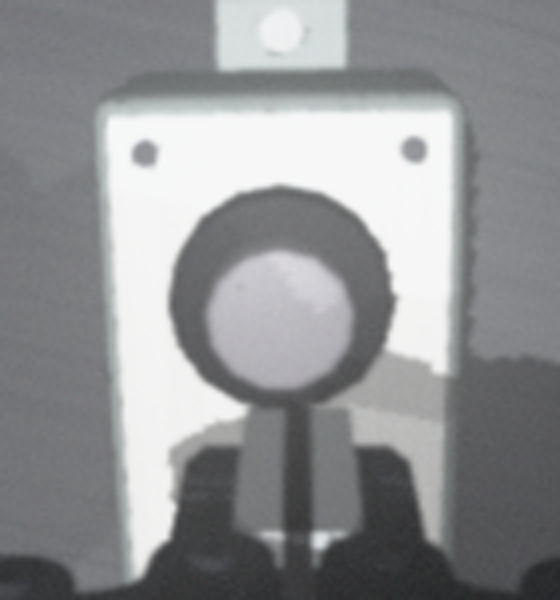

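Run:
```python
from h import *
robot.move_straight([.597,-.3445,.095],vel=.08)
s=robot.sense(); print(s['t'],s['tcp_pos'],s['wrist_force'])
c=robot.move_straight([.597,-.3445,.078],vel=.015,contact_N=12)
s=robot.sense(); print(c,s['t'],s['tcp_pos'],s['wrist_force'])
robot.sleep(.2); s=robot.sense(); print(s['tcp_pos'],s['wrist_force'])
```

```text
3.7917 [ 0.5973885  -0.34462783  0.0953274 ] [-0.3815758   0.36185213 -0.13833368]
True 4.6583 [ 0.59707841 -0.34453038  0.08228819] [-1.11662093 -0.20612105  5.32794912]
[ 0.5970353  -0.344577    0.08214088] [-0.11107095  0.11524186  5.64258199]
```

Run:
```python
from h import *
for zz in (.0805,.079,.0775,.076):
    robot.move_straight([.597,-.3445,zz],vel=.02)
    s=robot.sense(); print(s['t'],s['tcp_pos'],s['wrist_force'])
    if s['wrist_force'][2]>14: break
robot.move_straight([.597,-.3445,.10],vel=.05)
robot.move_straight([.597,-.3445,.16],vel=.15)
grab('wrist','w2'); s=robot.sense(); print(s['t'],s['tcp_pos'],s['wrist_force'])
V=wcloud(dict(np.load('pics/w2.npz'))); print(V[190:200:4,245:258:6])
```

```text
5.1083 [ 0.59710288 -0.34457382  0.0820328 ] [-2.86755337  1.22361165 10.79839961]
5.3583 [ 0.59716871 -0.34460227  0.08194496] [-5.11330828  3.01904958 16.79859248]
6.525 [ 0.59611952 -0.34412293  0.15861537] [-0.3457628   1.00780046  0.09488149]
[[[ 0.60066527 -0.33672869  0.07671462]
  [ 0.60200707 -0.34102641  0.07775278]
  [ 0.60272636 -0.34545185  0.07654132]]

 [[ 0.59750294 -0.33745312  0.07628315]
  [ 0.598602   -0.34182663  0.07641206]
  [ 0.59993149 -0.3461282   0.07735732]]

 [[ 0.59475935 -0.33812328  0.07732071]
  [ 0.59525759 -0.34261619  0.07547508]
  [ 0.59686132 -0.34688119  0.07725935]]]
```

The button hit its hard stop: force rose to 17 N at constant z, with the tip at 0.071. It came back up to z≈0.0765. Next is the lug.

Run:
```python
from h import *
robot.goto([.4425,-.145,.19],[np.pi,0,.473])
robot.grip(.5,60)
grab('wrist','w3'); s=robot.sense(); print(s['t'],s['tcp_pos'],s['tcp_rot'],s['joint_pos'],s['opening'])
for y in(-.274,): print(robot.inverse_kinematics([.5,.2,.08],[np.pi,0,y]))
```

```text
8.3667 [ 0.44253955 -0.14500087  0.18998407] [-3.14158033e+00 -2.98642808e-05  4.72950298e-01] [ 0.83179666  0.25852856 -0.69937879  2.04121287  0.20972305  0.91144944
  0.49230689] 0.5026756144519975
[-0.01089178  0.52047952 -0.5781284   1.97941003  0.40685004  0.75697917
 -1.10354841]
```

View pics/w3.png

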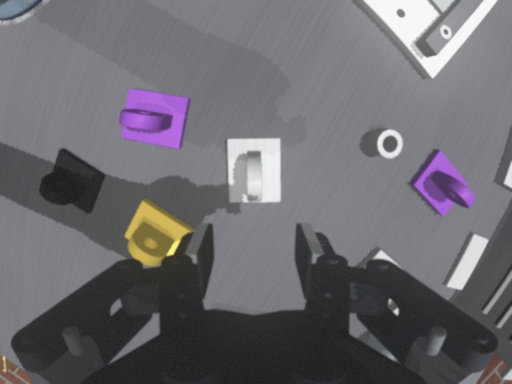

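The lug (one ear, upright) is at (254,172), already square to the jaws. I'll refine its pose from this view.

Run:
```python
from h import *
d=dict(np.load('pics/w3.npz')); V=wcloud(d); z=V[...,2]
m=np.zeros(z.shape,bool); m[125:215,215:292]=1
k=m&(z>.006)&(np.hypot(V[...,0]-.4425,V[...,1]+.145)<.06); n,l,st,_=cv2.connectedComponentsWithStats(k.astype(np.uint8)); i=1+np.argmax(st[1:,4]); k=l==i
print(st[i],'bench',np.nanmedian(z[m&~k]))
R=lambda q:cv2.minAreaRect((V[q][:,:2]*1000).astype(np.float32))
print('foot',R(k&(z<.018)),np.median(z[k&(z<.018)])); print('ear',R(k&(z>.03)),R(k&(z>.05)),np.nanmax(z[k]))
# white foot pixels colour-based outline
g=cv2.cvtColor(d['image'],cv2.COLOR_RGB2GRAY); b=((g>185)&m).astype(np.uint8)
P=np.array([atz(d,(u,v),.012)[:2] for v,u in zip(*np.nonzero(b))])*1000
print('col',cv2.minAreaRect(P.astype(np.float32)))
a=cv2.imread('pics/w3.png')[120:220,200:310]; cv2.imwrite('pics/c5.png',cv2.resize(a,None,fx=6,fy=6,interpolation=cv2.INTER_CUBIC))
```

```text
[ 227  138   53   64 3269] bench -0.0005445247378845963
foot ((441.25738525390625, -144.69924926757812), (54.4886360168457, 69.72245788574219), 28.215335845947266) 0.011461923100625259
ear ((440.41961669921875, -143.23825073242188), (13.865633010864258, 41.59709548950195), 27.77959442138672) ((440.5754089355469, -143.53404235839844), (13.865633010864258, 40.92845916748047), 27.77959442138672) 0.06952065588667815
col ((441.8323974609375, -144.85333251953125), (55.50504684448242, 69.63977813720703), 28.315204620361328)
```

View pics/c5.png

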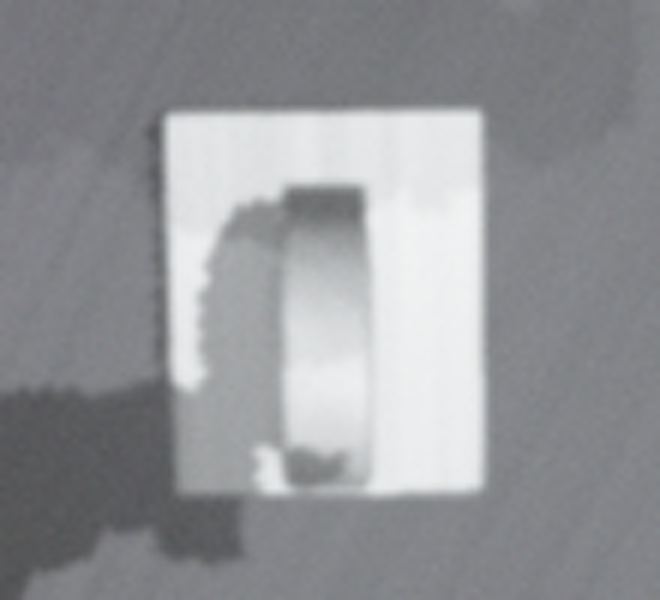

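Run:
```python
from h import *
robot.goto([.4414,-.1444,.12],[np.pi,0,.489])
robot.move_straight([.4414,-.1444,.034],vel=.12,contact_N=15)
s=robot.sense(); print(s['t'],s['tcp_pos'],s['wrist_force'])
robot.grip(0,90); s=robot.sense(); print(s['t'],s['tcp_pos'],s['opening'],s['opening']*85,s['wrist_force'],s['torque'])
robot.move_straight([.4414,-.1444,.16],vel=.12)
s=robot.sense(); print(s['t'],s['tcp_pos'],s['opening'],s['wrist_force'],s['torque'])
grab('wrist','w4')
```

```text
9.6167 [ 0.44220092 -0.1445192   0.03476677] [-0.03097303 -1.04640767 -0.2586583 ]
9.9917 [ 0.44197326 -0.14459236  0.03477023] 0.15114878918312158 12.847647080565334 [-0.75246582  0.47220162  6.76883642] [-0.06980868  0.21162808 -0.05078539]
11.1917 [ 0.44065163 -0.1442884   0.15922113] 0.14658140482670676 [ 0.03164305  0.49582691 -4.72483302] [0.02205914 0.01427175 0.05898241]
```

View pics/w4.png

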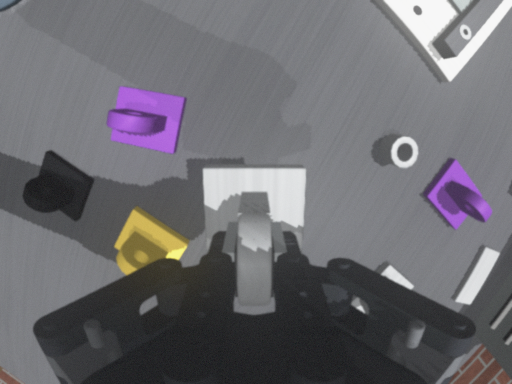

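```bash
cat >> h.py <<'E'
TH=np.deg2rad(-15.6); X=np.array([np.cos(TH),np.sin(TH)]);Y=np.array([-np.sin(TH),np.cos(TH)])
L=np.array([.5695,.1532]);S=np.array([.5219,.2823])
COR=X*(X@L-.011)+Y*(Y@S-.011)
SEAT=COR-.028*X-.035*Y
E
python3 - <<'E'
from h import *
print(COR,Y@(COR-L),X@(COR-S),SEAT)
p=SEAT-.012*X-.012*Y; print(p)
robot.goto([*p,.16],[np.pi,0,TH])
robot.sleep(.2)
grab('wrist','w5');grab('top','t5');grab('scene','s5'); s=robot.sense(); print(s['t'],s['tcp_pos'],s['tcp_rot'],s['joint_pos'],s['wrist_force'],s['torque'])
E
```

```text
[0.58594341 0.25299805] 0.10054370391229109 0.06956408702099937 [0.54956266 0.22681712]
[0.53477767 0.2184862 ]
12.9917 [0.53500422 0.21779738 0.16005939] [ 3.14148803e+00 -1.77077561e-04 -2.73334996e-01] [ 0.01356298  0.47152586 -0.62533869  1.82860021  0.33374995  0.94806922
 -1.03088359] [ 0.20586032 -0.56568804 -4.80815111] [ 0.0132719  -0.03514423 -0.00651975]
```

View pics/w5.png

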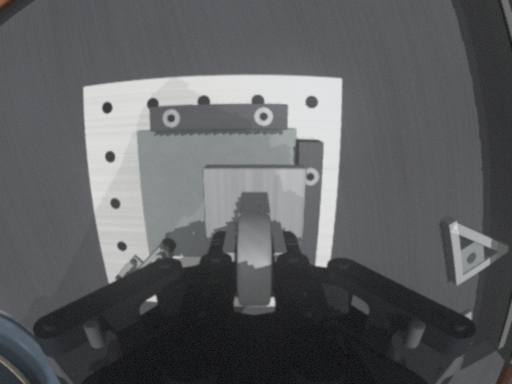

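View pics/s5.png

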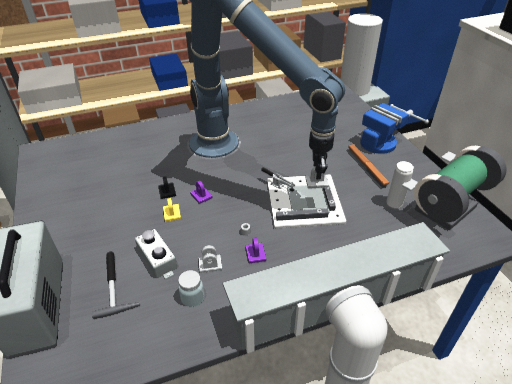

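The short bar is at the top (150–288, 105–132), the long bar at the right (298–322, 140+), and the lug foot between them. The corner consistency checks agree to 0.5 mm. I'll refine the relative angle and offset from this view.

```bash
python3 - <<'E'
from h import *
d=dict(np.load('pics/w5.npz')); V=wcloud(d); z=V[...,2]
def R(q): return cv2.minAreaRect((V[q][:,:2]*1000).astype(np.float32))
def w(u0,u1,v0,v1):
    m=np.zeros(z.shape,bool); m[v0:v1,u0:u1]=1; return m
k=w(140,292,95,140)&(z>.032)&(z<.048); print('short',R(k),np.median(z[k]),k.sum())
# edge-fit: near edge of short bar per column, via last row
E=[]
for u in range(160,282):
    v=np.nonzero(k[:,u])[0]
    if len(v): E.append((V[v[-1],u][:2]))
E=np.array(E);vx=cv2.fitLine(E.astype(np.float32),cv2.DIST_HUBER,0,1e-4,1e-4).ravel(); print('short near edge ang',np.rad2deg(np.arctan2(vx[1],vx[0])),'Yface',np.median(E@Y), 'my',Y@COR)
k=w(292,330,140,200)&(z>.032)&(z<.048)
E=np.array([V[v,np.nonzero(k[v])[0][0]][:2] for v in range(144,200) if k[v].any()]);print('long Xface',np.median(E@X),'my',X@COR)
vx=cv2.fitLine(E.astype(np.float32),cv2.DIST_HUBER,0,1e-4,1e-4).ravel(); print('ang',np.rad2deg(np.arctan2(vx[1],vx[0])))
k=w(190,318,150,250)&(z>.12)&(z<.15)
print('foot top z',np.median(z[k]))
E=np.array([V[np.nonzero(k[:,u])[0][0],u][:2] for u in range(210,300) if k[:,u].any()]); vx=cv2.fitLine(E.astype(np.float32),cv2.DIST_HUBER,0,1e-4,1e-4).ravel(); print('foot edge ang',np.rad2deg(np.arctan2(vx[1],vx[0])),'Y',np.median(E@Y))
us=[(np.nonzero(k[v])[0][0],np.nonzero(k[v])[0][-1]) for v in range(175,225) if k[v].any()]
a=np.median([V[v,u0][:2]@X for v,(u0,u1) in zip(range(175,225),us)]);b=np.median([V[v,u1][:2]@X for v,(u0,u1) in zip(range(175,225),us)]); print('foot x',a,b,b-a)
t=robot.sense()['tcp_pos'][:2]; print('tcp XY',t@X,t@Y)
d=dict(np.load('pics/t5.npz')); T=cloud(d); z=T[...,2]
E
python3 - <<'E'
import sys; sys.path.insert(0,'.')
E
```

```text
short ((520.2037353515625, 283.1128234863281), (21.64727783203125, 120.32782745361328), 74.11325073242188) 0.039551723233012565 3444
short near edge ang -15.619931 Yface 0.40235908480969834 my 0.40125004698608613
long Xface 0.5021626130318108 my 0.4963225652730077
ang 87.00215
foot top z 0.13651348692096063
foot edge ang -15.862147 Y 0.38784767960854855
foot x 0.4293061947192932 0.48451653279036205 0.05521033807106884
tcp XY 0.45672600537744124 0.3536475243779121
```

```bash
cat >> h.py <<'E'
def st(m=''):
    s=robot.sense(); p=s['tcp_pos'];f=s['wrist_force']
    print(m,round(s['t'],2),'XYZ mm',np.round([1000*(p[:2]@X),1000*(p[:2]@Y),1000*p[2]],2),'F XYZ',np.round([f[:2]@X,f[:2]@Y,f[2]],1),'Tq',np.round(s['torque'],2),'rot',np.round(s['tcp_rot'],4),'op',round(s['opening'],3)); return s
def W3(x,y,z): return [*(X*x+Y*y),z]
E
python3 - <<'E'
from h import *
st()
robot.move_straight(W3(.4567,.3537,.066),vel=.1); st('low')
c=robot.move_straight(W3(.4567,.3537,.053),vel=.02,contact_N=8); st(c)
robot.sleep(.2); st('rest')
E
```

```text
12.99 XYZ mm [456.73 353.65 160.06] F XYZ [ 0.4 -0.5 -4.8] Tq [ 0.01 -0.04 -0.01] rot [ 3.1415e+00 -2.0000e-04 -2.7330e-01] op 0.15
low 14.08 XYZ mm [457.11 354.24  66.71] F XYZ [ 0.6  0.6 -4.2] Tq [ 0.04 -0.02  0.01] rot [-3.1406e+00 -1.2000e-03 -2.7220e-01] op 0.154
True 14.56 XYZ mm [457.02 353.89  57.82] F XYZ [ 0.6 -0.2  4.7] Tq [-0.06  0.07  0.03] rot [-3.1413e+00 -7.0000e-04 -2.7240e-01] op 0.15
rest 14.76 XYZ mm [457.02 353.9   57.81] F XYZ [0.5 0.4 5.1] Tq [-0.02  0.   -0.04] rot [-3.1411e+00 -6.0000e-04 -2.7240e-01] op 0.154
```

Run:
```python
from h import *
c=robot.move_straight(W3(.474,.3537,.0568),vel=.02,contact_N=12); st(('X',c)); robot.sleep(.2); s=st('rest')
```

```text
('X', True) 15.44 XYZ mm [467.26 354.66  57.93] F XYZ [-2.2 -0.9  4. ] Tq [-0.04  0.01 -0.09] rot [ 3.1395  0.0058 -0.2729] op 0.151
rest 15.64 XYZ mm [467.23 354.6   57.91] F XYZ [-0.6  0.4  6. ] Tq [-0.01  0.05 -0.11] rot [ 3.1395  0.0056 -0.2728] op 0.152
```

Run:
```python
from h import *
for x in(.469,.471,.473):
    c=robot.move_straight(W3(x,.3545,.0568),vel=.02,contact_N=25); robot.sleep(.15); s=st((x,c))
```

```text
(0.469, False) 16.06 XYZ mm [467.42 354.72  57.99] F XYZ [-6.9 -3.  11.4] Tq [-0.14  1.15 -0.22] rot [ 3.1373  0.0088 -0.2728] op 0.147
(0.471, False) 16.46 XYZ mm [467.52 354.78  58.08] F XYZ [-11.1  -4.5  16. ] Tq [-0.02  2.   -0.26] rot [ 3.1361  0.0116 -0.2724] op 0.154
(0.473, False) 16.86 XYZ mm [467.64 354.73  58.1 ] F XYZ [-14.7  -4.9  18.9] Tq [ 0.14  2.87 -0.32] rot [ 3.1349  0.0146 -0.272 ] op 0.152
```

The lug has met the long bar at X≈467.4 mm, which agrees with the measurements to 1 mm. The soft arm is tilting by about 0.8°, though, so I'll servo attitude and forces while pushing into the short bar.

```bash
cat > servo.py <<'E'
from h import *
import json,os
def wrap(a): return (a+np.pi)%(2*np.pi)-np.pi
def load():
    return json.load(open('cmd.json')) if os.path.exists('cmd.json') else dict(p=[.473,.3545,.0568],a=[0,0,TH])
def servo(n,FX=None,FY=None,FZ=8,yaw=None,kF=.00012,lim=.0015,dwell=.1):
    c=load(); p=np.array(c['p']);a=np.array(c['a'])
    for i in range(n):
        s=robot.sense();f=s['wrist_force'];r=s['tcp_rot']
        if FX is not None: p[0]+=np.clip(kF*(FX+f[:2]@X),-lim,lim)
        if FY is not None: p[1]+=np.clip(kF*(FY+f[:2]@Y),-lim,lim)
        p[2]-=np.clip(kF*(FZ-f[2]),-lim,lim)
        e=np.array([wrap(r[0]-np.pi),r[1],0]); a-=.6*np.clip(e,-.01,.01)
        if yaw is not None: a[2]-=.6*np.clip(r[2]-yaw,-.01,.01)
        robot.move_straight(W3(*p),vel=.02,attitude=[np.pi+a[0],a[1],a[2]]); robot.sleep(dwell)
        st(i)
        json.dump(dict(p=p.tolist(),a=a.tolist()),open('cmd.json','w'))
    print('cmd',p,a)
E
python3 - <<'E'
from servo import *
servo(7,FX=8)
E
```

```text
0 17.21 XYZ mm [467.31 354.65  57.86] F XYZ [-10.   -0.2   7.4] Tq [ 0.14  2.18 -0.25] rot [-3.1403e+00  1.4000e-03 -2.7110e-01] op 0.152
1 17.56 XYZ mm [467.25 354.64  57.83] F XYZ [-9.6 -1.2  6.8] Tq [ 0.13  2.15 -0.27] rot [-3.141e+00  3.000e-04 -2.712e-01] op 0.152
2 17.91 XYZ mm [467.25 354.64  57.81] F XYZ [-10.1  -1.7   8.8] Tq [ 0.15  2.1  -0.19] rot [-3.1413e+00 -2.0000e-04 -2.7120e-01] op 0.151
3 18.26 XYZ mm [467.24 354.63  57.82] F XYZ [-9.  -0.4  7.1] Tq [ 0.11  1.98 -0.21] rot [-3.1413e+00 -4.0000e-04 -2.7130e-01] op 0.148
4 18.61 XYZ mm [467.25 354.67  57.85] F XYZ [-8.3 -0.7  8.3] Tq [ 0.08  1.99 -0.23] rot [-3.1414e+00 -4.0000e-04 -2.7140e-01] op 0.153
5 18.96 XYZ mm [467.25 354.64  57.85] F XYZ [-8.5 -0.9  6.6] Tq [ 0.17  1.87 -0.23] rot [-3.1415e+00 -2.0000e-04 -2.7130e-01] op 0.15
6 19.31 XYZ mm [467.24 354.61  57.81] F XYZ [-9.9 -2.3  9.1] Tq [ 0.03  2.01 -0.23] rot [ 3.1415e+00 -2.0000e-04 -2.7140e-01] op 0.152
cmd [0.47129442 0.3545     0.05773156] [ 0.00240504 -0.00627412 -0.27227136]
```

Flat again, at Z 57.82 mm with tilt under 0.5 mrad. Now I'll slide along the long bar toward the short one.

Run:
```python
from servo import *
servo(1,FX=6,FZ=6)
c=load(); c['p'][1]=.364; robot.move_straight(W3(*c['p']),vel=.025,contact_N=15); st('slide'); json.dump(c,open('cmd.json','w'))
servo(9,FX=7,FY=9,FZ=7,kF=.0002)
```

```text
0 19.66 XYZ mm [467.23 354.64  57.82] F XYZ [-6.6 -1.   5.4] Tq [ 0.17  1.68 -0.13] rot [-3.1411e+00 -6.0000e-04 -2.7150e-01] op 0.149
cmd [0.47083111 0.3545     0.05810582] [ 0.00244309 -0.00615287 -0.27227136]
slide 20.19 XYZ mm [467.27 363.14  57.81] F XYZ [-7.9 -3.5  7.1] Tq [-0.15  1.75 -0.28] rot [ 3.1402e+00 -3.0000e-04 -2.7220e-01] op 0.15
0 20.54 XYZ mm [467.3  363.76  57.84] F XYZ [-7.3 -4.9  7.2] Tq [-0.36  1.78 -0.2 ] rot [ 3.1403e+00 -3.0000e-04 -2.7260e-01] op 0.148
1 20.89 XYZ mm [467.28 364.31  57.85] F XYZ [-7.1 -4.6  8.5] Tq [-0.47  1.72 -0.27] rot [ 3.1406e+00 -1.0000e-04 -2.7260e-01] op 0.147
2 21.24 XYZ mm [467.29 365.1   57.82] F XYZ [-7.3 -3.4  5.6] Tq [-0.43  1.69 -0.24] rot [ 3.1411e+00  1.0000e-04 -2.7260e-01] op 0.148
3 21.59 XYZ mm [467.3  366.27  57.85] F XYZ [-7.  -4.9  7.3] Tq [-0.51  1.72 -0.23] rot [ 3.1414e+00 -2.0000e-04 -2.7260e-01] op 0.15
4 21.94 XYZ mm [467.3  366.8   57.84] F XYZ [-7.6 -5.3  8. ] Tq [-0.57  1.75 -0.23] rot [ 3.141e+00  1.000e-04 -2.728e-01] op 0.15
5 22.29 XYZ mm [467.31 366.8   57.84] F XYZ [-6.8 -6.1  7.9] Tq [-0.72  1.83 -0.17] rot [ 3.1401e+00  2.0000e-04 -2.7310e-01] op 0.149
6 22.64 XYZ mm [467.31 366.82  57.85] F XYZ [-7.9 -6.7  7.6] Tq [-0.94  1.83 -0.18] rot [ 3.140e+00  4.000e-04 -2.732e-01] op 0.154
7 22.99 XYZ mm [467.3  366.8   57.84] F XYZ [-6.8 -7.   7.5] Tq [-1.08  1.85 -0.15] rot [ 3.1401e+00  1.0000e-04 -2.7330e-01] op 0.153
8 23.34 XYZ mm [467.3  366.82  57.85] F XYZ [-6.6 -8.7  7.5] Tq [-1.16  1.83 -0.15] rot [ 3.1403e+00  3.0000e-04 -2.7350e-01] op 0.151
cmd [0.47030736 0.37092038 0.0588366 ] [ 0.00817162 -0.00618141 -0.27227136]
```

Contact with the short bar at Y=366.8 mm, exactly as predicted. I'll push harder on both and probe the commanded yaw, so the bars themselves show the flush angle.

Run:
```python
from servo import *
servo(5,FX=18,FY=18,FZ=12,kF=.0002)
for a in(-.2663,-.2783,-.2723):
    c=load(); c['a'][2]=a; json.dump(c,open('cmd.json','w')); print('yawcmd',a); servo(2,FX=18,FY=18,FZ=12,kF=.0002)
```

```text
0 23.71 XYZ mm [467.4  366.87  57.86] F XYZ [-12.5 -13.3  18.7] Tq [-1.85  3.14 -0.16] rot [ 3.1369e+00  2.4000e-03 -2.7390e-01] op 0.149
1 24.06 XYZ mm [467.41 366.93  57.96] F XYZ [-13.3 -12.6  13.5] Tq [-1.9   3.27 -0.21] rot [ 3.1378  0.0034 -0.2736] op 0.151
2 24.41 XYZ mm [467.46 366.97  58.  ] F XYZ [-14.3 -15.4  15.8] Tq [-2.2   3.72 -0.23] rot [ 3.1376  0.0032 -0.2737] op 0.149
3 24.76 XYZ mm [467.43 366.95  57.95] F XYZ [-15.  -14.8  11.9] Tq [-2.28  3.91 -0.23] rot [ 3.1387e+00  3.0000e-03 -2.7360e-01] op 0.149
4 25.11 XYZ mm [467.43 366.95  57.93] F XYZ [-16.3 -16.8  15.3] Tq [-2.47  4.43 -0.19] rot [ 3.1387e+00  2.3000e-03 -2.7360e-01] op 0.152
cmd [0.47518075 0.37560083 0.0603143 ] [ 0.01817728 -0.01343578 -0.27227136]
yawcmd -0.2663
0 25.46 XYZ mm [467.47 366.96  57.96] F XYZ [-15.8 -15.8  11.8] Tq [-2.43  4.31 -0.46] rot [ 3.1404e+00  2.2000e-03 -2.6890e-01] op 0.15
1 25.81 XYZ mm [467.46 366.97  57.96] F XYZ [-17.  -17.1  13.5] Tq [-2.55  4.64 -0.46] rot [ 3.1399e+00  1.7000e-03 -2.6890e-01] op 0.156
cmd [0.47596413 0.37627431 0.06093343] [ 0.02061107 -0.01614232 -0.2663    ]
yawcmd -0.2783
0 26.16 XYZ mm [467.46 366.96  57.95] F XYZ [-16.6 -16.9  12.4] Tq [-2.49  4.66  0.09] rot [ 3.140e+00  4.000e-04 -2.781e-01] op 0.15
1 26.51 XYZ mm [467.46 366.95  57.93] F XYZ [-18.  -17.4  12.4] Tq [-2.55  4.79  0.13] rot [ 3.1403e+00  7.0000e-04 -2.7800e-01] op 0.154
cmd [0.47645777 0.37668058 0.06132387] [ 0.02259381 -0.01736169 -0.2783    ]
yawcmd -0.2723
0 26.86 XYZ mm [467.46 366.95  57.94] F XYZ [-17.6 -18.4  13.1] Tq [-2.67  4.78 -0.16] rot [ 3.1412e+00  8.0000e-04 -2.7340e-01] op 0.151
1 27.21 XYZ mm [467.45 366.94  57.94] F XYZ [-17.6 -16.6  11.3] Tq [-2.58  4.7  -0.15] rot [-3.1416e+00  5.0000e-04 -2.7330e-01] op 0.15
cmd [0.47654126 0.37671378 0.06163912] [ 0.02361432 -0.01822693 -0.2723    ]
```

TCP X/Y stayed constant to 0.01 mm while yaw was varied by ±0.5°, so the bars hold the lug flush and only the grip flexes. I'll set yaw near zero torque, ease the side pushes, keep the downforce and look.

Run:
```python
from servo import *
c=load(); c['a'][2]=-.2753; json.dump(c,open('cmd.json','w')); servo(8,FX=13,FY=13,FZ=14,kF=.0002)
grab('wrist','w6');grab('top','t6');grab('scene','s6')
d=dict(np.load('pics/w6.npz')); V=wcloud(d); z=V[...,2]; XX=V[...,:2]@X-.0; YY=V[...,:2]@Y
k=(np.abs(XX-.4674)<.026)&(YY>.385)&(YY<.400)&(z>.028)&(z<.045)
A=np.c_[XX[k]-.4674,YY[k]-.367,np.ones(k.sum())]; print('foot plane slopeX,Y,z0',np.linalg.lstsq(A,z[k],rcond=None)[0],k.sum())
a=cv2.imread('pics/w6.png')[90:250,130:360]; cv2.imwrite('pics/c6.png',cv2.resize(a,None,fx=3.4,fy=3.4,interpolation=cv2.INTER_CUBIC))
a=cv2.imread('pics/t6.png')[140:260,140:260]; cv2.imwrite('pics/c7.png',cv2.resize(a,None,fx=5,fy=5,interpolation=cv2.INTER_CUBIC))
```

```text
0 27.56 XYZ mm [467.37 366.86  57.83] F XYZ [-15.2 -15.9  11.6] Tq [-2.48  4.39 -0.03] rot [-3.1401e+00 -1.7000e-03 -2.7580e-01] op 0.152
1 27.91 XYZ mm [467.38 366.86  57.83] F XYZ [-15.7 -15.4  13.3] Tq [-2.37  4.37 -0.02] rot [-3.1398e+00 -1.7000e-03 -2.7570e-01] op 0.155
2 28.26 XYZ mm [467.34 366.89  57.83] F XYZ [-14.5 -14.7  12. ] Tq [-2.25  4.07 -0.02] rot [-3.1396e+00 -1.7000e-03 -2.7560e-01] op 0.154
3 28.61 XYZ mm [467.35 366.87  57.85] F XYZ [-14.4 -14.4  13.7] Tq [-2.24  3.92 -0.03] rot [-3.1401e+00 -1.5000e-03 -2.7570e-01] op 0.147
4 28.96 XYZ mm [467.39 366.86  57.87] F XYZ [-14.4 -14.1  13.3] Tq [-2.15  3.75  0.  ] rot [-3.1402e+00 -1.2000e-03 -2.7570e-01] op 0.152
5 29.31 XYZ mm [467.38 366.86  57.84] F XYZ [-13. -13.  12.] Tq [-2.12  3.64 -0.  ] rot [-3.1405e+00 -1.0000e-03 -2.7570e-01] op 0.148
6 29.66 XYZ mm [467.37 366.81  57.81] F XYZ [-13.5 -14.3  15.4] Tq [-2.16  3.82  0.02] rot [-3.1414e+00 -5.0000e-04 -2.7570e-01] op 0.149
7 30.01 XYZ mm [467.37 366.85  57.83] F XYZ [-13.9 -13.4  12.2] Tq [-2.06  3.57 -0.07] rot [-3.1407e+00 -4.0000e-04 -2.7560e-01] op 0.153
cmd [0.47364759 0.37382977 0.05977482] [ 0.01799075 -0.01292541 -0.2753    ]
foot plane slopeX,Y,z0 [-0.00147941 -0.08010514  0.03684045] 2556
```

View pics/c6.png

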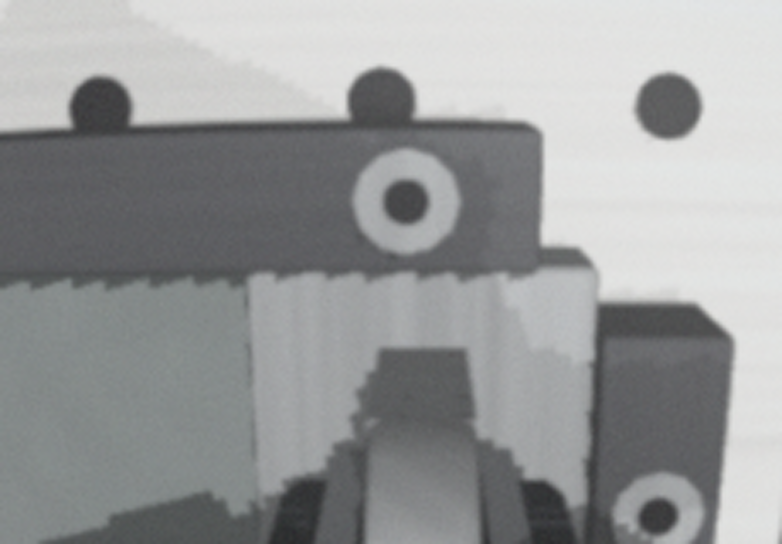

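View pics/t6.png

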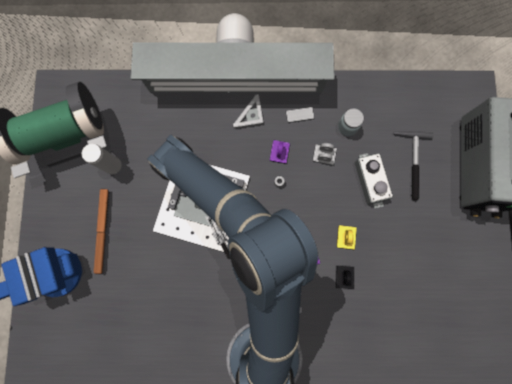

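View pics/s6.png

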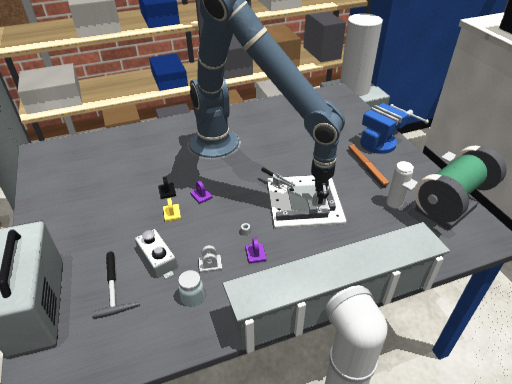

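The foot's edges sit right on both bars in the crop: its top edge lies on the short bar and its right edge on the long bar, with bystanders unmoved. The fitted Y-slope of −0.08 is suspicious, so I'll check it robustly against the base plate and the in-air picture.

Run:
```python
from h import *
def sl(f,cx,cy,z0,band):
    d=dict(np.load('pics/'+f+'.npz')); V=wcloud(d); z=V[...,2]; x=V[...,:2]@X-cx; y=V[...,:2]@Y-cy
    for lo,hi in((-.026,-.012),(.012,.026)):
        print(f,lo,[(yy,round(1000*np.median(z[k]),2),int(k.sum())) for yy in(.016,.02,.024,.028,.032) for k in[(x>lo)&(x<hi)&(abs(y-yy)<.002)&(abs(z-z0)<band)]])
sl('w6',.4674,.3668,.035,.006)
sl('w5',.4567,.3537,.137,.006)
d=dict(np.load('pics/w6.npz')); V=wcloud(d); z=V[...,2]; x=V[...,:2]@X-.4674; y=V[...,:2]@Y-.3668
for yy in(.0,.01,.02,.03): 
    k=(x<-.032)&(x>-.06)&(abs(y-yy)<.003)&(abs(z-.023)<.008); print('plate',yy,np.median(z[k]) if k.any() else None,k.sum())
for xx in(-.06,-.04,-.02,0.,.02):
    k=(abs(x-xx)<.005)&(y>.037)&(y<.055)&(z>.032); print('bar',xx,np.median(z[k]) if k.any() else None)
```

```text
w6 -0.026 [(0.016, np.float64(34.55), 174), (0.02, np.float64(34.5), 184), (0.024, np.float64(34.42), 179), (0.028, np.float64(34.42), 189), (0.032, np.float64(34.49), 183)]
w6 0.012 [(0.016, np.float64(34.48), 169), (0.02, np.float64(34.38), 181), (0.024, np.float64(34.51), 184), (0.028, np.float64(34.52), 185), (0.032, np.float64(34.38), 185)]
w5 -0.026 [(0.016, np.float64(136.49), 174), (0.02, np.float64(136.54), 180), (0.024, np.float64(136.5), 183), (0.028, np.float64(136.54), 186), (0.032, np.float64(136.43), 193)]
w5 0.012 [(0.016, np.float64(136.61), 177), (0.02, np.float64(136.59), 183), (0.024, np.float64(136.54), 179), (0.028, np.float64(136.58), 190), (0.032, np.float64(136.44), 204)]
plate 0.0 0.022508240617007774 392
plate 0.01 0.02249500559954556 414
plate 0.02 0.022479531057265138 427
plate 0.03 0.02252819473119408 315
bar -0.06 0.03952467261126747
bar -0.04 0.03951092476597923
bar -0.02 0.039474265156282606
bar 0.0 0.039990615839533505
bar 0.02 0.03946155537579511
```

The foot is flat: its top is 12.0 mm above the plate everywhere, so the earlier slope came from ear pixels in the fit. After one last stability check I'll hand in.

Run:
```python
from h import *
robot.sleep(.6); st('final'); robot.close_job()
```

```text
final 30.76 XYZ mm [467.38 366.89  57.86] F XYZ [-12.5 -13.6  11.8] Tq [-2.07  3.53  0.01] rot [-3.1407e+00 -4.0000e-04 -2.7560e-01] op 0.149
the job is handed in; nothing more can be done
```

The job is handed in at about 31 s. The start button has been pressed, and the lug stands on the base plate, still gripped and pressed against both stop bars.

- **Start button:** I pressed it to its hard stop, where the force rose to 17 N with no further travel. The wrist camera then saw it back up at about 76.5 mm. I didn't touch the stop button.
- **Lug:** I picked up the single-eared steel lug, set it on the base plate with its ear parallel to the long bar, and slid it into the corner.
- **Contact:** The bars stopped it at 467.4 mm along x and 366.8 mm along y. The camera-based prediction was 468.3 and 366.3 to 367.4 mm.
- **Final hold:** It pushes about 12.5 N into the long bar, 13.6 N into the short bar and 12 N down, with almost no twist. The grip was set to 90 N.
- **Flatness:** The foot's top is 12.0 mm above the plate everywhere I measured.

Two checks disagreed at first:
- **Tilt:** The gripper tilted about 0.8° on the first push. I corrected that by adjusting its attitude while pushing.
- **Slope:** A first plane fit suggested a sloping foot. A band-by-band recheck showed it flat, so I put the slope down to stray ear pixels.

In the last pictures the bystander parts look unmoved. I judged that by eye and did not measure it; the arm hid part of the top view.

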